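# Tip spent cells into the battery box

### The job

Pick up the scoop that holds the two round spent cells, push the battery box's spring flap open with the scoop's lip and, with the scoop still holding the flap open, tip both cells into the box. Then draw the scoop out so that the flap shuts, and set the empty scoop down upright on the bench. Leave the other scoop, with the block batteries, where it is.

Things in the scene. Friction and masses are not known exactly. Their poses are not given: they have to be found in the camera images.
- scoop_grip (a point): Centre of the black bar handle (100 long, 20 wide, 22 high) of the loose sheet-metal scoop with the two round cells; 28 above the bench, 60 behind the pan's rear wall. Axes: x from handle to lip, y across, z up. Pan 110 long, 62 wide, walls 44 high, open in front. Its floor rises 8 degrees to the lip: level, it keeps the cells at the rear; tipped lip-down 35 degrees they roll out. About 0.1 kg.
- scoop_lip (a point): Middle of the front edge of that scoop's floor (the lip), 170 ahead of scoop_grip along its x and 10 below it; 18 above the scoop's underside. The side walls stand 26 above it, so that a flap lying on them stays clear of the cells. Axes as scoop_grip.
- slot (a point): Centre of the opening in the sloped front of the grey steel battery box, fixed to the bench. Axes: x level, into the box; y across; z up. Box 220 deep, 140 wide, 155 high. Opening 130 wide, leaning back 25 degrees: its sill is 50 below this point and 23 nearer the front, its top edge with the flap hinge 50 above and 23 farther in. Sill 50 above the bench, inner floor 5; back wall 192 beyond this point.
- flap (a joint): Spring flap that fills the opening: a steel plate 126 wide, 108 long, hung from the opening's top edge, swinging inwards. 0 = shut, grows as it is pushed in, at most 1.4 rad; shuts by itself. It takes about 0.3 N at its lower edge to start, 1 N wide open.
- cell_a_center (a point): The centre of one round spent cell, 14.5 diameter, 48 long, 23 g, lying across the scoop; its y axis is its length.
- cell_b_center (a point): The centre of the other round spent cell, same size.
- spare_grip (a point): The handle centre of the other, identical scoop, which holds two block batteries and stays where it is. Axes as scoop_grip.
Things that resemble listed ones, but are neither listed nor needed, are in the scene too. What is shaped like the part that bears cell_a_center but blue is not meant.

How it is judged:
By the outcome, as a careful person would: the job done as asked, in the order asked, and still so for the second after the job is handed in, with the robot touching nothing.
It also fails if it takes over 45 s, if anything falls off the work surface, if the arm or the gripper's body presses on something with over 40 N, if the wrist force passes 120 N, or if a joint passes its speed limit or range.

### The arm

A 6-joint arm with a two-finger parallel gripper is mounted at the origin on the work surface. World frame = base frame: x ahead of the robot, y to its left, z up, the work surface at z = 0. Lengths are in m, angles in rad, forces in N, time in s.
With the tool pointing down it reaches from about 0.425 to 0.95 m from the base axis. Payload 14.7 kg.
Tool frame: the origin (TCP) lies on the centre line of the jaws, within the pads' length; the fingertips stand 19 mm ahead of it and the grasp point (between the pads) is the TCP; x points along the fingers, y is the direction in which the jaws open and shut, and the axes are right-handed (so a half turn about x gives the same grasp; the last joint's range is limited). The gripper opens to 85 mm and grips with 20 to 120 N. Pads are 22 mm wide; open, the fingers measure 114 mm over their backs; the gripper's body (76 mm by 85 mm) begins 54 mm behind the grasp point. The pads swing forward as they close: fully open they stand 13 mm farther back than shut.
Start: joints at [-1.339, 0.48, 1.596, -0, 1.065, -0.047], TCP at [0.179, -0.625, 0.25] pointing down, gripper open.
Joint ranges: [-2.75, 2.75], [-0.82, 2.05], [0.23, 2.67], [-1.56, 4.7], [0.09, 2.69], [-2.92, 2.92]. Speed limits (rad/s): [1.89, 1.89, 2.39, 3.01, 3.01, 3.01].

### API

Orientations are given as a 3x3 rotation matrix whose columns are the frame's x, y, z axes.
In Python, from rig import readout, eyes, ticket gives the robot as it stands.
- The arm moves only by the tool send_rows, never from a script. Its argument "commands" is a list of rows, each a list of 4 numbers: the shift along the tool's x, y, z each as a share of 500 mm, from -1 to 1, then the turn about the tool's x as a share of 120 degrees, from -1 to 1. A call has 1 to 8 rows; each row is the pose to reach, as a shift and turn from the pose measured when the call began, along the tool's axes at that moment; what a row does not reach only later rows make up. A row lasts 1/10 s, in which the tool goes at most 50 mm and 8.59 degrees, less where a joint would pass 70% of its speed; a pose out of reach is approached as far as the arm can. A call with a number of a shift or a turn outside -1 to 1 is refused whole. A call with a gripper value outside its range is refused whole. "fingers" is the opening, from -1 (shut) to 1 (fully open), set as the call begins (left out, the last holds). The fingers move at their own pace and stop on an object; "newtons" is the grip in N (left out, the last holds). Time passes only in rows, so rows that repeat a pose let the fingers close. It gives the time, the measured TCP pose, the force and the opening at its end, in the units of the state.
- readout.get_obs(): the state, without advancing time (a new reading comes with each control period).
- eyes.read_camera(name): name is "scene" or "top" or "wrist"; returns (picture, depth): 384x512x3 uint8, blue, green, red; 384x512 float32, m along the optical axis (not along the pixel's ray), 0 where there is no reading.
- eyes.camera_params(name): a dict with "intrinsics" (3x3 intrinsics, pixels), "view" (4x4, takes a point from world to camera coordinates). Camera axes: x right, y down, z forward; pixel columns grow to the right and rows downward; lengths in m; the calibration is good to about 2 mm. A picture is of the moment at which its call begins: read the wrist's pose just before it. camera_params takes no time and is no camera call; for the wrist camera it gives the pose at the moment of the call.
- ticket.close_job(): hands the job in, once; it reports no verdict.
The state is a dict: "time": time; "joint_positions": joint angles; "joint_vel": joint speeds; "joint_efforts": joint torques, N m; "ee_pos": TCP position; "ee_rot": TCP orientation; "force": force on the tool from outside, world axes, zero at the start; "moment": the same for the moment, N m; "gripper_width": finger opening in m.
Only numpy, scipy, OpenCV 4.12 (cv2) and the standard library are available. Lean on these libraries where they do the work, as an engineer would, in place of code of your own. Each camera call takes 0.05 s, during which the arm holds its last target.

## Working session

There is one attempt and no reset: what is moved stays moved. The work goes in short steps, Python scripts to look and compute and a tool call to move; the robot and the scene stay as the last step left them, time stands still between calls to the robot, and variables do not carry over. Pictures are saved under pics/ and viewed, and the job is handed in when it is done.

Besides the shell and the picture viewer there is one more tool, called after "Request:" as name(argument=value, ...) on one line, values as JSON. send_rows: Moves the arm, as the interface text tells. Shift numbers are shares of 500 mm and turn numbers shares of 120 degrees, none past 1 either way. Its arguments: {"type":"object","properties":{"commands":{"type":"array","items":{"type":"array","items":{"type":"number","minimum":-1,"maximum":1}}},"fingers":{"type":"number"},"newtons":{"type":"number"}},"required":["commands"]}

```bash
mkdir -p pics; ls; cat > h.py <<'E'
import numpy as np, cv2
from rig import readout, eyes, ticket
def look(n,tag):
    P=eyes.camera_params(n); im,d=eyes.read_camera(n)
    np.savez(f'pics/{tag}.npz',im=im,d=d,K=P['intrinsics'],V=P['view'])
    cv2.imwrite(f'pics/{tag}.png',cv2.resize(im,None,fx=1.5,fy=1.5)); return im,d
def pts(tag):
    z=np.load(f'pics/{tag}.npz'); im,d,K,V=z['im'],z['d'],z['K'],z['V']
    v,u=np.mgrid[:d.shape[0],:d.shape[1]]
    c=np.stack([(u-K[0,2])/K[0,0]*d,(v-K[1,2])/K[1,1]*d,d],-1)
    w=(c-V[:3,3])@V[:3,:3]
    w[d==0]=np.nan
    return im,w
E
python3 - <<'E'
from h import *
look('scene','s0');look('top','t0')
o=readout.get_obs()
for k in o: print(k,np.round(o[k],3).tolist())
E
```

```text
pics
time 0.1
joint_positions [-1.339, 0.481, 1.597, 0.0, 1.065, -0.047]
joint_vel [-0.0, -0.0, -0.0, 0.001, 0.001, -0.0]
joint_efforts [0.0, -95.225, -43.104, -0.0, 0.005, -0.0]
ee_pos [0.179, -0.625, 0.25]
ee_rot [[-0.0, 0.275, -0.961], [0.001, -0.961, -0.275], [-1.0, -0.001, -0.0]]
force [-0.165, -0.049, -0.455]
moment [0.022, -0.002, -0.019]
gripper_width 0.085
```

View pics/s0.png

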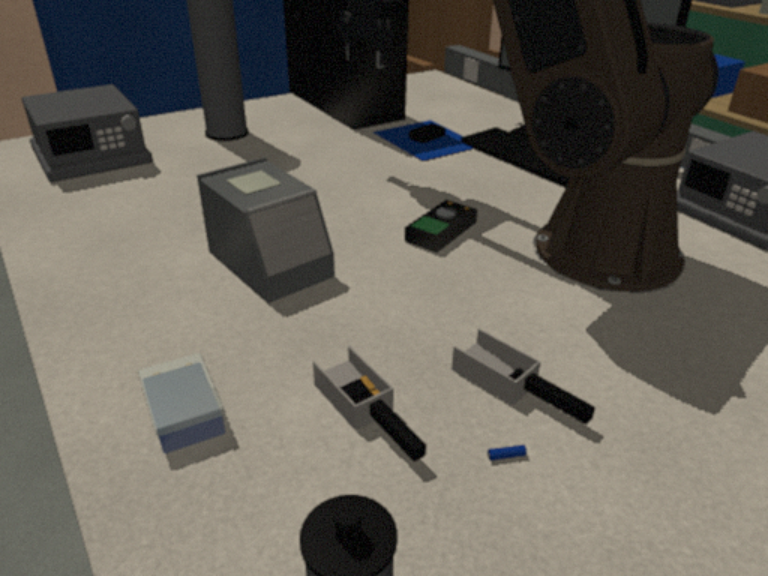

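View pics/t0.png

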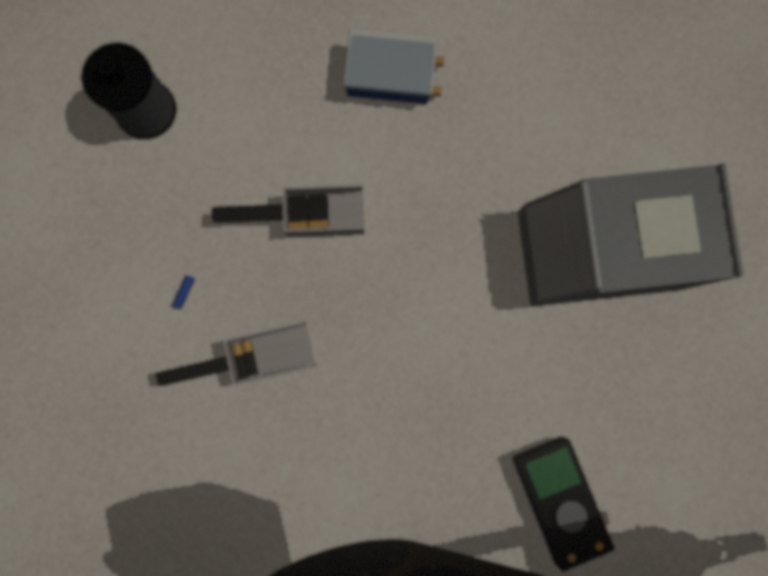

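Scene and top pictures: the target scoop, with two round cells, has its handle at top-view (195,370) and its pan at (270,350). The spare scoop, with blocks, is at (290,212), and the box's sloped front is at (560,245) with the roof to its right. Next I measure these.

```bash
python3 - <<'E'
from h import *
im,w=pts('t0')
def p(u,v):
    u,v=int(u/1.5),int(v/1.5); return np.round(np.nanmedian(w[v-1:v+2,u-1:u+2].reshape(-1,3),0),4)
for n,u,v in [('h rear',162,378),('h mid',193,371),('h front',220,365),('rear wall',232,362),('lip',311,345),('floor',290,350),('cells',243,360),('sp handle',248,213),('box roof FL',592,190),('FR',603,288),('BL',715,172),('BR',728,275),('flap',560,245),('sill L',524,212),('sill R',537,300),('bench',420,400),('fl2',545,245),('fl3',575,245)]: print(n,p(u,v))
o=readout.get_obs()
# handle: points z 0.03-0.05 in region
H=w[int(340/1.5):int(400/1.5),int(145/1.5):int(228/1.5)].reshape(-1,3)
H=H[(H[:,2]>0.033)&(H[:,2]<0.05)]
print(len(H),H.mean(0),H.min(0),H.max(0)); 
r=cv2.minAreaRect((H[:,:2]*1000).astype(np.float32)); print(r)
print(cv2.boxPoints(r))
# scoop all
S=w[int(310/1.5):int(400/1.5),int(222/1.5):int(330/1.5)].reshape(-1,3); S=S[S[:,2]>0.012]
r=cv2.minAreaRect((S[:,:2]*1000).astype(np.float32)); print(r,S[:,2].max())
# box roof
B=w[int(150/1.5):int(320/1.5),int(500/1.5):int(760/1.5)].reshape(-1,3)
R=B[B[:,2]>0.145]; r=cv2.minAreaRect((R[:,:2]*1000).astype(np.float32)); print(r,np.median(R[:,2]));print(cv2.boxPoints(r))
F=B[(B[:,2]>0.06)&(B[:,2]<0.14)]
c=F.mean(0); U,s,Vt=np.linalg.svd(F-c); print(c,Vt[2],s)
E
```

```text
h rear [0.3995 0.3065 0.0384]
h mid [0.4096 0.2659 0.0398]
h front [0.4177 0.2297 0.0395]
rear wall [0.4218 0.2151 0.0312]
lip [4.452e-01 1.104e-01 4.000e-04]
floor [0.4386 0.1381 0.0142]
cells [0.4239 0.202  0.0164]
sp handle [0.6251 0.1961 0.0397]
box roof FL [ 0.6318 -0.2412  0.1543]
FR [ 0.5103 -0.2513  0.1551]
BL [ 0.6548 -0.392   0.1552]
BR [ 0.5269 -0.4023  0.1552]
flap [ 0.5716 -0.2149  0.1063]
sill L [ 0.6294 -0.185   0.041 ]
sill R [ 0.5052 -0.1992  0.0488]
bench [ 0.3702 -0.0439  0.0015]
fl2 [ 0.5763 -0.2029  0.0787]
fl3 [ 0.5674 -0.2269  0.1296]
514 [0.41035065 0.26446205 0.03963219] [0.38941238 0.21846377 0.03318878] [0.45181451 0.31534687 0.047505  ]
((411.3632507324219, 261.4103698730469), (37.844112396240234, 110.44986724853516), 25.296655654907227)
[[370.65778 303.25418]
 [417.85358 203.3956 ]
 [452.06873 219.56656]
 [404.87292 319.42514]]
((432.048583984375, 169.60638427734375), (62.14170837402344, 120.87967681884766), 13.33836841583252) 0.047849826531200866
((584.42138671875, -321.3719482421875), (140.6782989501953, 182.04693603515625), 6.560263633728027) 0.1556711738530405
[[ 504.1435  -238.9806 ]
 [ 524.9421  -419.83554]
 [ 664.6993  -403.7633 ]
 [ 643.9007  -222.90836]]
[ 0.56619506 -0.22509166  0.10170828] [ 0.19052519 -0.32103257 -0.9277059 ] [2.41983563 1.58015618 1.06346214]
```

```bash
python3 - <<'E'
from h import *
for tag in ['t0','s0']:
    im,w=pts(tag); P=w.reshape(-1,3)
    P=P[np.isfinite(P).all(1)]
    B=P[(abs(P[:,0]-.57)<.13)&(P[:,1]<-.15)&(P[:,1]>-.47)&(P[:,2]>.02)]
    a=np.radians(-83.44); bx=np.array([np.cos(a),np.sin(a)]); by=np.array([-bx[1],bx[0]])
    sx=B[:,:2]@bx; sy=B[:,:2]@by
    # front plane pts
    for zlo in np.arange(.03,.16,.01):
        m=(B[:,2]>zlo)&(B[:,2]<zlo+.01); 
        if m.sum()>5: print(tag,round(zlo+.005,3),m.sum(),'sx pct',np.round(np.percentile(sx[m],[1,10,50,90,99]),4),'sy',np.round(np.percentile(sy[m],[1,50,99]),4))
    # scoop
    c=np.radians(-76.66); ex=np.array([np.cos(c),np.sin(c)]); ey=np.array([-ex[1],ex[0]])
    H=P[(abs(P[:,0]-.42)<.07)&(P[:,1]<.34)&(P[:,1]>.07)&(P[:,2]>.006)]
    hx=H[:,:2]@ex; hy=H[:,:2]@ey
    print('scoop x',np.percentile(hx,[.5,1,99,99.5]))
    for lo in np.arange(hx.min(),hx.max(),.015):
        m=(hx>=lo)&(hx<lo+.015); print(round(lo,3),m.sum(),'hy',np.round(np.percentile(hy[m],[2,50,98]),4),'z',np.round(np.percentile(H[m,2],[5,50,95]),4))
E
```

```text
t0 0.035 109 sx pct [0.2545 0.2551 0.2558 0.3957 0.4656] sy [0.4736 0.5184 0.6114]
t0 0.045 111 sx pct [0.2545 0.2549 0.2557 0.3844 0.4629] sy [0.4737 0.5247 0.6108]
t0 0.055 217 sx pct [0.2545 0.2552 0.2569 0.3279 0.4536] sy [0.4736 0.5272 0.6113]
t0 0.065 281 sx pct [0.2567 0.2583 0.2611 0.2877 0.4433] sy [0.4736 0.5375 0.6131]
t0 0.075 292 sx pct [0.262  0.2632 0.2657 0.2803 0.4538] sy [0.4737 0.5369 0.6119]
t0 0.085 288 sx pct [0.2662 0.268  0.2705 0.3088 0.4594] sy [0.4737 0.5339 0.6122]
t0 0.095 314 sx pct [0.2709 0.2724 0.275  0.2792 0.455 ] sy [0.4737 0.5368 0.6121]
t0 0.105 315 sx pct [0.2762 0.2773 0.2799 0.2942 0.4483] sy [0.4737 0.5345 0.6111]
t0 0.115 330 sx pct [0.2801 0.282  0.2844 0.2882 0.4505] sy [0.4736 0.5384 0.6122]
t0 0.125 331 sx pct [0.2845 0.2866 0.2892 0.2969 0.4586] sy [0.4737 0.5335 0.612 ]
t0 0.135 355 sx pct [0.2898 0.2913 0.2938 0.2989 0.4526] sy [0.4736 0.5356 0.612 ]
t0 0.145 275 sx pct [0.2947 0.2959 0.2979 0.3224 0.4577] sy [0.4736 0.5352 0.6119]
t0 0.155 7336 sx pct [0.2979 0.3154 0.386  0.4579 0.4724] sy [0.4748 0.5424 0.6124]
scoop x [-0.21160927
[... 2251 characters left out ...]
[0.0204 0.0366 0.0393]
-0.156 95 hy [0.4534 0.4694 0.4724] z [0.0198 0.0352 0.039 ]
-0.141 94 hy [0.4535 0.469  0.4728] z [0.0209 0.0364 0.0395]
-0.126 221 hy [0.4314 0.471  0.4924] z [0.0098 0.0339 0.0433]
-0.111 145 hy [0.4308 0.4909 0.4934] z [0.0087 0.0291 0.0435]
-0.096 198 hy [0.4303 0.4537 0.4936] z [0.0121 0.0249 0.0424]
-0.081 206 hy [0.4309 0.4457 0.493 ] z [0.0073 0.0226 0.0425]
-0.066 210 hy [0.4309 0.4459 0.4932] z [0.0084 0.0206 0.0424]
-0.051 192 hy [0.4309 0.449  0.4929] z [0.0104 0.023  0.0424]
-0.036 199 hy [0.4307 0.4516 0.4932] z [0.0107 0.0207 0.0429]
-0.021 191 hy [0.4312 0.4512 0.4931] z [0.0117 0.0217 0.0423]
-0.006 3 hy [0.4302 0.4318 0.4886] z [0.0224 0.026  0.0263]
```

```bash
cat >> h.py <<'E'
def rows(way,yaw=None):
    """world waypoints -> command rows from the present pose; yaw = world angle (deg) wanted of tool y"""
    o=readout.get_obs(); R=np.array(o['ee_rot']); p=np.array(o['ee_pos'])
    t=0
    if yaw is not None:
        cur=np.degrees(np.arctan2(R[1,1],R[0,1])); t=-((yaw-cur+180)%360-180)/120
    print('t',round(o['time'],2),'pos',p.round(4),'yawY',np.degrees(np.arctan2(R[1,1],R[0,1])).round(2),'x',R[:,0].round(3),'F',np.round(o['force'],2),'w',round(o['gripper_width'],4))
    for q in way: print(np.round(R.T@(np.array(q)-p)/.5,4).tolist(),round(t,4))
E
python3 - <<'E'
from h import *
A,B,C=np.array([.179,-.625,.25]),np.array([.5,-.33,.25]),np.array([.56,-.05,.25])
rows([B,C],13.3)
E
```

```text
t 0.1 pos [ 0.1788 -0.6245  0.2497] yawY -74.02 x [-0.     0.001 -1.   ] F [-0.16 -0.05 -0.46] w 0.0851
[-0.0, -0.3895, -0.7797] -0.7277
[0.0005, -0.8949, -1.0492] -0.7277
```

Request:
send_rows(commands=[[0,-0.05,-0.1,-0.07],[0,-0.1,-0.19,-0.14],[0,-0.15,-0.29,-0.21],[0,-0.19,-0.39,-0.28],[0,-0.24,-0.48,-0.35],[0,-0.29,-0.58,-0.42],[0,-0.34,-0.68,-0.49],[0,-0.39,-0.78,-0.56]])

```text
time: 0.9
ee_pos: [0.4745, -0.3526, 0.2498]
ee_rot: [[-0.0, 0.994, -0.113], [0.001, -0.113, -0.994], [-1.0, -0.001, -0.001]]
force: [0.0, -1.5, 0.3]
gripper_width: 0.0855
```

```bash
python3 - <<'E'
from h import *
rows([(.56,-.05,.25),(.5,.15,.25),(.408,.2736,.25)],13.3)
E
```

```text
t 0.9 pos [ 0.4745 -0.3526  0.2498] yawY -6.48 x [-0.     0.001 -1.   ] F [ 0.05 -1.49  0.26] w 0.0855
[0.0003, 0.1017, -0.6207] -0.1648
[0.0008, -0.0627, -1.0046] -0.1648
[0.0012, -0.2734, -1.2294] -0.1648
```

Request:
send_rows(commands=[[0,0.02,-0.1,-0.06],[0,0.04,-0.2,-0.12],[0,0.06,-0.3,-0.165],[0,0.07,-0.4,-0.165],[0,0.08,-0.5,-0.165],[0,0.06,-0.6,-0.165],[0,0.03,-0.7,-0.165],[0,0.0,-0.8,-0.165]])

```text
time: 1.7
ee_pos: [0.5208, 0.0363, 0.25]
ee_rot: [[-0.001, 0.973, 0.23], [0.001, 0.23, -0.973], [-1.0, -0.001, -0.001]]
force: [1.3, 0.7, 0.3]
gripper_width: 0.0855
```

```bash
python3 - <<'E'
from h import *
rows([(.5,.15,.25),(.408,.2736,.25)],13.3)
E
```

```text
t 1.7 pos [0.5208 0.0363 0.25  ] yawY 13.31 x [-0.001  0.001 -1.   ] F [1.29 0.65 0.3 ] w 0.0855
[0.0004, 0.0118, -0.2308] 0.0001
[0.0009, -0.1103, -0.5138] 0.0001
```

Request:
send_rows(commands=[[0,-0.02,-0.1,0],[0,-0.04,-0.2,0],[0,-0.06,-0.3,0],[0.02,-0.08,-0.4,0],[0.05,-0.11,-0.5,0],[0.1,-0.11,-0.514,0],[0.1,-0.11,-0.514,0]])

```text
time: 2.4
ee_pos: [0.4053, 0.275, 0.1978]
ee_rot: [[-0.005, 0.972, 0.233], [-0.001, 0.233, -0.972], [-1.0, -0.005, -0.0]]
force: [0.5, -0.5, 0.1]
gripper_width: 0.0852
```

```bash
python3 - <<'E'
from h import *
rows([(.408,.2736,.037)],13.3)
look('wrist','w1')
im,w=pts('w1'); P=w.reshape(-1,3); P=P[np.isfinite(P).all(1)]
c=np.radians(-76.66); ex=np.array([np.cos(c),np.sin(c)]); ey=np.array([-ex[1],ex[0]])
H=P[(abs(P[:,0]-.42)<.08)&(P[:,1]<.36)&(P[:,1]>.05)&(P[:,2]>.006)]
hx=H[:,:2]@ex; hy=H[:,:2]@ey
print(hx.min(),hx.max())
for lo in np.arange(-.23,.01,.01):
    m=(hx>=lo)&(hx<lo+.01)
    if m.sum()>3: print(round(lo,3),m.sum(),'hy',np.round(np.percentile(hy[m],[2,50,98]),4),'z',np.round(np.percentile(H[m,2],[5,50,95]),4))
E
```

```text
t 2.4 pos [0.4053 0.275  0.1978] yawY 13.5 x [-0.005 -0.001 -1.   ] F [ 0.51 -0.49  0.11] w 0.0852
[0.3216, 0.006, 0.0042] 0.0017
-0.21291485510548325 -0.0018633892402030866
-0.22 126 hy [0.4507 0.4601 0.4687] z [0.023  0.0372 0.0398]
-0.21 273 hy [0.4507 0.4602 0.4697] z [0.0382 0.0398 0.0409]
-0.2 5059 hy [0.4188 0.476  0.4957] z [0.2289 0.2607 0.2664]
-0.19 17542 hy [0.3946 0.4622 0.5248] z [0.2055 0.2462 0.261 ]
-0.18 5638 hy [0.3925 0.4542 0.5226] z [0.0413 0.2451 0.2492]
-0.17 1779 hy [0.3975 0.4587 0.5174] z [0.0392 0.2174 0.247 ]
-0.16 234 hy [0.4506 0.4601 0.4696] z [0.0379 0.0398 0.0409]
-0.15 222 hy [0.4506 0.4597 0.4698] z [0.038  0.0397 0.0409]
-0.14 213 hy [0.4505 0.4598 0.469 ] z [0.0384 0.0398 0.041 ]
-0.13 207 hy [0.4505 0.4598 0.4692] z [0.0385 0.0399 0.041 ]
-0.12 1103 hy [0.43   0.4599 0.4897] z [0.0093 0.0368 0.0454]
-0.11 87 hy [0.429  0.4879 0.4909] z [0.0346 0.0447 0.046 ]
-0.1 442 hy [0.4299 0.4612 0.4901] z [0.0166 0.0207 0.0452]
-0.09 446 hy [0.4296 0.4592 0.4898] z [0.0079 0.0215 0.0451]
-0.08 432 hy [0.4302 0.4615 0.49  ] z [0.0085 0.0101 0.0452]
-0.07 574 hy [0.4301 0.4594 0.4894] z [0.0096 0.011  0.0449]
-0.06 561 hy [0.4308 0.4605 0.4897] z [0.011  0.0125 0.0451]
-0.05 550 hy [0.4306 0.46   0.4898] z [0.0124 0.0139 0.045 ]
-0.04 546 hy [0.4305 0.4606 0.4894] z [0.0139 0.0153 0.045 ]
-0.03 526 hy [0.4301 0.4606 0.4897] z [0.0153 0.0167 0.0448]
-0.02 514 hy [0.4309 0.4596 0.4897] z [0.0167 0.0181 0.0451]
-0.01 378 hy [0.4308 0.4597 0.4893] z [0.0179 0.0192 0.045 ]
```

View pics/w1.png

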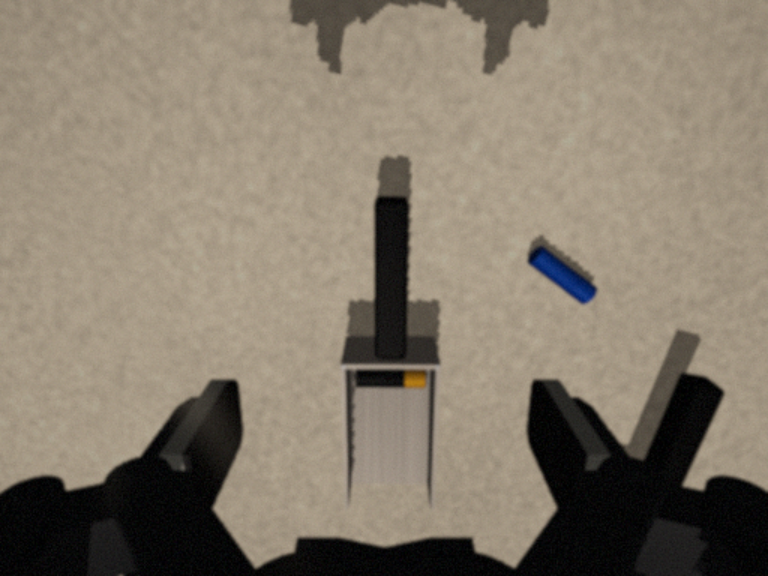

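```bash
python3 - <<'E'
from h import *
rows([(.4084,.2715,.037)],13.3)
E
```

```text
t 2.45 pos [0.4065 0.2742 0.1991] yawY 13.47 x [-0.004 -0.    -1.   ] F [ 0.08 -0.52  1.04] w 0.0854
[0.3242, 0.0035, 0.0063] 0.0014
```

Request:
send_rows(commands=[[0.08,0.0035,0.006,0.001],[0.16,0.0035,0.006,0.001],[0.24,0.0035,0.006,0.001],[0.3,0.0035,0.006,0.001],[0.324,0.0035,0.006,0.001],[0.324,0.0035,0.006,0.001]])

```text
time: 3.05
ee_pos: [0.4084, 0.2709, 0.0365]
ee_rot: [[-0.005, 0.973, 0.23], [-0.001, 0.23, -0.973], [-1.0, -0.005, 0.0]]
force: [1.2, -0.7, 0.3]
gripper_width: 0.0855
```

Request:
send_rows(commands=[[0,0,0,0],[0,0,0,0],[0,0,0,0],[0,0,0,0],[0,0,0,0],[0,0,0,0],[0,0,0,0],[0,0,0,0]], fingers=-1, newtons=50)

```text
time: 3.85
ee_pos: [0.4088, 0.2713, 0.037]
ee_rot: [[-0.004, 0.973, 0.23], [-0.001, 0.23, -0.973], [-1.0, -0.004, -0.0]]
force: [-0.8, 2.8, 7.5]
gripper_width: 0.019
```

Request:
send_rows(commands=[[-0.01,0,0,0],[-0.03,0,0,0],[-0.06,0,0,0],[-0.1,0,0,0],[-0.14,0,0,0],[-0.17,0,0,0],[-0.18,0,0,0]])

```text
time: 4.55
ee_pos: [0.4098, 0.2716, 0.1289]
ee_rot: [[-0.002, 0.973, 0.23], [0.0, 0.23, -0.973], [-1.0, -0.002, -0.001]]
force: [0.2, 0.4, -2.7]
gripper_width: 0.019
```

```bash
cat >> h.py <<'E'
def tilt(tag):
    # scoop wall/pan pitch from points ahead of TCP, in tool frame
    im,w=pts(tag); o=readout.get_obs(); R=np.array(o['ee_rot']); p=np.array(o['ee_pos'])
    f=np.array([R[0,2],R[1,2],0]);f/=np.linalg.norm(f); s=np.array([-f[1],f[0],0])
    q=(w.reshape(-1,3)-p); q=q[np.isfinite(q).all(1)]
    a=np.stack([q@f,q@s,q[:,2]],1)
    a=a[(abs(a[:,1])<.036)&(a[:,0]>.05)&(a[:,0]<.2)&(a[:,2]<.06)&(a[:,2]>-.15)]
    for lo in np.arange(.05,.19,.01):
        m=(a[:,0]>=lo)&(a[:,0]<lo+.01)
        if m.sum()>10: 
            b=a[m]; fl=b[abs(b[:,1])<.015]
            print(round(lo+.005,3),'top',np.percentile(b[:,2],[90,97]).round(4),'floor',np.percentile(fl[:,2],[10,50]).round(4) if len(fl) else '','y',np.percentile(b[:,1],[2,98]).round(3))
E
python3 - <<'E'
from h import *
rows([(.4084,.2715,.127)],6.56)
look('top','t2'); look('scene','s2')
tilt('t2')
im=cv2.imread('pics/t2.png'); cv2.imwrite('pics/t2c.png',cv2.resize(im[280:480,80:380],None,fx=2.5,fy=2.5))
E
```

```text
t 4.55 pos [0.4098 0.2716 0.1289] yawY 13.3 x [-0.002  0.    -1.   ] F [ 0.21  0.43 -2.71] w 0.019
[0.0038, -0.0027, -0.0003] 0.0562
0.055 top [0.0088 0.0099] floor [-0.0202 -0.0001] y [-0.034  0.027]
0.065 top [0.002  0.0092] floor [-0.0195 -0.0174] y [-0.034  0.029]
0.075 top [0.0054 0.0083] floor [-0.0206 -0.017 ] y [-0.034  0.029]
0.085 top [-0.0087  0.0089] floor [-0.0294 -0.0199] y [-0.034  0.028]
0.095 top [0.005  0.0079] floor [-0.0291 -0.0272] y [-0.034  0.029]
0.105 top [0.006  0.0093] floor [-0.0272 -0.0256] y [-0.034  0.029]
0.115 top [-0.0012  0.0079] floor [-0.0262 -0.0247] y [-0.034  0.029]
0.125 top [0.0042 0.0079] floor [-0.0249 -0.0226] y [-0.034  0.029]
0.135 top [0.0043 0.0084] floor [-0.0241 -0.0219] y [-0.034  0.029]
0.145 top [0.0035 0.0088] floor [-0.0223 -0.0201] y [-0.034  0.029]
0.155 top [-0.0159  0.008 ] floor [-0.1278 -0.0196] y [-0.033  0.03 ]
0.165 top [-0.0165  0.0059] floor [-0.1287 -0.1258] y [-0.033  0.034]
0.175 top [-0.1251 -0.1232] floor [-0.1288 -0.1268] y [-0.035  0.035]
0.185 top [-0.1247 -0.1238] floor [-0.1296 -0.1268] y [-0.034  0.034]
0.195 top [-0.1245 -0.123 ] floor [-0.1289 -0.1269] y [-0.034  0.035]
```

View pics/t2c.png

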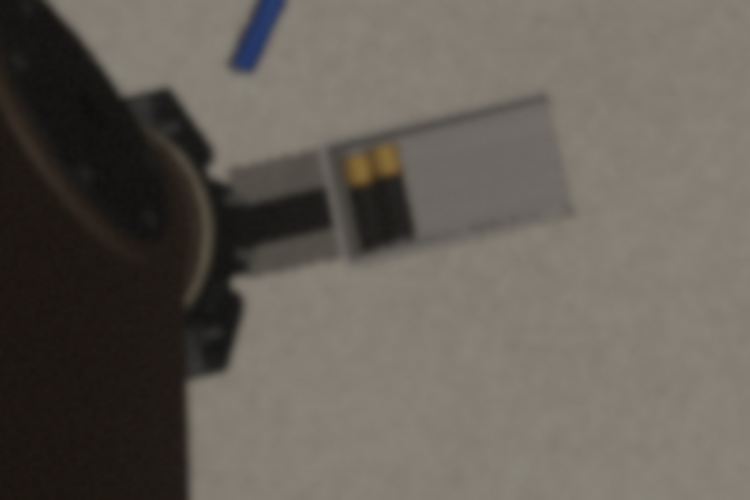

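View pics/s2.png

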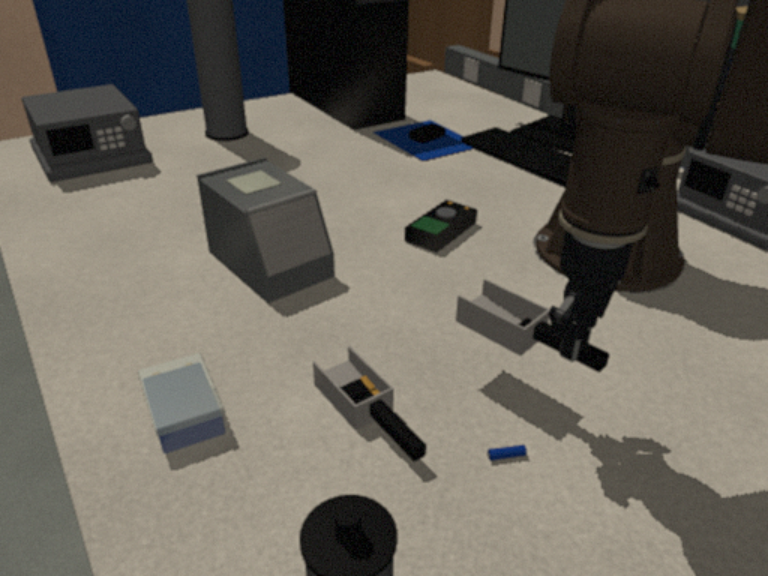

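```bash
python3 - <<'E'
from h import *
rows([(.5489,-.0073,.112)],6.56)
E
```

```text
t 4.65 pos [0.4095 0.2715 0.1278] yawY 13.3 x [-0.003 -0.    -1.   ] F [ 0.23  0.84 -2.2 ] w 0.0189
[0.0307, 0.1432, 0.6068] 0.0562
```

Request:
send_rows(commands=[[0,0.002,0.008,0.005],[0,0.006,0.027,0.01],[0,0.014,0.061,0.015],[0,0.025,0.106,0.02],[0,0.034,0.146,0.02],[0,0.041,0.176,0.02],[0,0.046,0.194,0.02],[0,0.048,0.203,0.02]])

```text
time: 5.45
ee_pos: [0.4564, 0.1772, 0.1272]
ee_rot: [[-0.004, 0.982, 0.188], [-0.0, 0.188, -0.982], [-1.0, -0.004, -0.0]]
force: [-0.7, 0.7, -1.6]
gripper_width: 0.0191
```

```bash
python3 - <<'E'
from h import *
rows([(.5489,-.0073,.112)],6.56)
E
```

```text
t 5.45 pos [0.4564 0.1772 0.1272] yawY 10.82 x [-0.004 -0.    -1.   ] F [-0.73  0.69 -1.64] w 0.0191
[0.0298, 0.1126, 0.3971] 0.0355
```

Request:
send_rows(commands=[[0,0.003,0.01,0.005],[0,0.01,0.035,0.01],[0.003,0.02,0.07,0.015],[0.007,0.034,0.12,0.02],[0.01,0.045,0.16,0.025],[0.013,0.053,0.188,0.03],[0.015,0.057,0.205,0.035],[0.016,0.06,0.212,0.0355]])

```text
time: 6.25
ee_pos: [0.5058, 0.0781, 0.1189]
ee_rot: [[-0.004, 0.994, 0.113], [-0.0, 0.113, -0.994], [-1.0, -0.004, -0.0]]
force: [-0.1, 0.1, -1.4]
gripper_width: 0.0191
```

```bash
python3 - <<'E'
from h import *
rows([(.5489,-.0073,.112)],6.56)
E
```

```text
t 6.25 pos [0.5058 0.0781 0.1189] yawY 6.49 x [-0.004 -0.    -1.   ] F [-0.14  0.11 -1.4 ] w 0.0191
[0.0135, 0.0663, 0.1795] -0.0006
```

Request:
send_rows(commands=[[0.002,0.003,0.008,0],[0.006,0.01,0.028,0],[0.012,0.022,0.06,0],[0.018,0.036,0.098,0],[0.024,0.05,0.135,0],[0.029,0.059,0.16,0],[0.032,0.064,0.173,0],[0.034,0.066,0.179,0]])

```text
time: 7.05
ee_pos: [0.5487, -0.0075, 0.1015]
ee_rot: [[-0.004, 0.994, 0.113], [-0.0, 0.113, -0.994], [-1.0, -0.004, -0.0]]
force: [-0.6, 0.6, -1.5]
gripper_width: 0.0191
```

```bash
cat >> h.py <<'E'
BX=np.array([.1143,-.9934,0]);BY=np.array([.9934,.1143,0])
SLOT=.278*BX+.5445*BY
def bw(x,z,y=0): return SLOT+x*BX+y*BY+np.array([0,0,z])
def brel():
    o=readout.get_obs(); d=np.array(o['ee_pos'])-SLOT; print('slot rel x,y,z',(d@BX).round(4),(d@BY).round(4),d[2].round(4))
E
python3 - <<'E'
from h import *
look('top','t3'); look('scene','s3')
brel()
rows([bw(-.083,.100),bw(-.083,.103)],6.56)
tilt('t3')
for n,(a,b,c,d) in {'t3':(130,330,380,680),'s3':(130,330,150,550)}.items():
    im=cv2.imread(f'pics/{n}.png'); cv2.imwrite(f'pics/{n}c.png',cv2.resize(im[a:b,c:d],None,fx=2,fy=2))
E
```

```text
slot rel x,y,z -0.2083 -0.0004 0.1016
t 7.15 pos [ 0.5485 -0.007   0.1016] yawY 6.49 x [-0.004 -0.    -1.   ] F [ 0.88 -0.17 -1.2 ] w 0.019
[0.0031, 0.0011, 0.2507] -0.0006
[-0.0029, 0.0011, 0.2507] -0.0006
```

View pics/t3c.png

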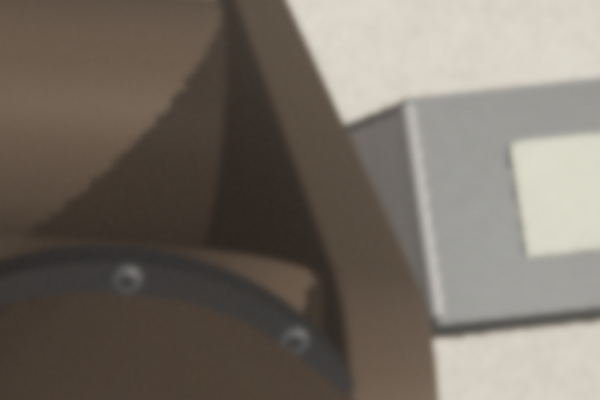

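View pics/s3c.png

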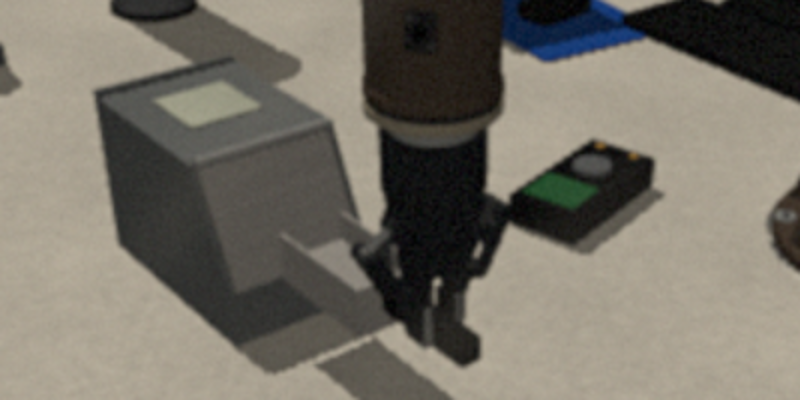

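Request:
send_rows(commands=[[0.001,0.001,0.004,0],[0.001,0.001,0.016,0],[0.001,0.001,0.036,0],[0.001,0.001,0.062,0],[0.001,0.001,0.088,0],[0.001,0.001,0.108,0],[0.001,0.001,0.12,0],[0.001,0.001,0.124,0]])

```text
time: 7.95
ee_pos: [0.556, -0.0695, 0.101]
ee_rot: [[-0.004, 0.994, 0.112], [-0.0, 0.112, -0.994], [-1.0, -0.004, -0.0]]
force: [0.2, 1.2, -1.4]
gripper_width: 0.0187
```

```bash
python3 - <<'E'
from h import *
look('scene','s4'); look('wrist','w4'); brel()
rows([bw(-.083,.100)],6.56)
im=cv2.imread(f'pics/s4.png'); cv2.imwrite(f'pics/s4c.png',cv2.resize(im[130:330,150:550],None,fx=2,fy=2))
E
```

```text
slot rel x,y,z -0.146 -0.0001 0.101
t 8.05 pos [ 0.5559 -0.0688  0.101 ] yawY 6.45 x [-0.005 -0.    -1.   ] F [-0.34  0.56 -2.01] w 0.0189
[0.002, 0.0004, 0.1261] -0.001
```

View pics/s4c.png

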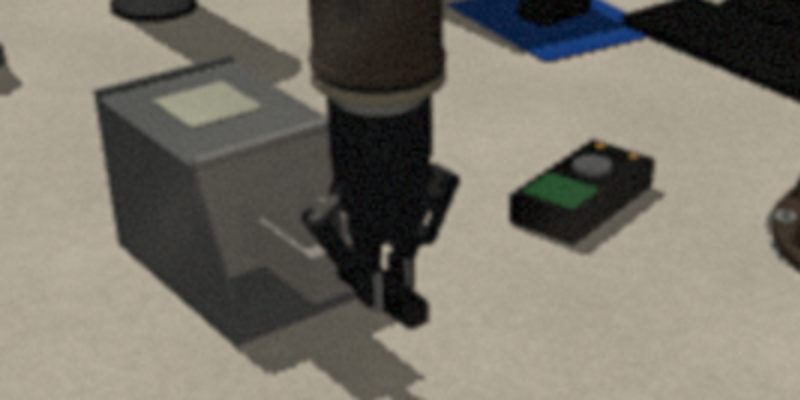

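View pics/w4.png

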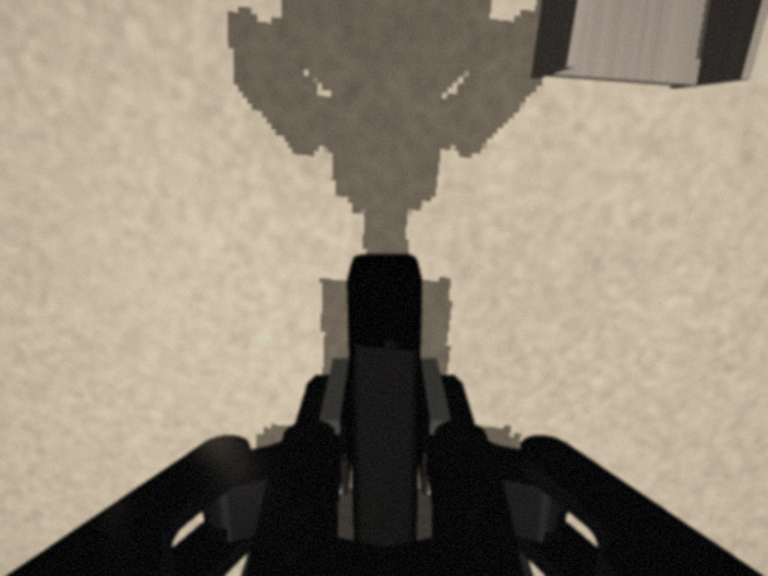

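Request:
send_rows(commands=[[0.001,0.001,0.004,0],[0.001,0.001,0.016,0],[0.001,0.001,0.036,0],[0.001,0.001,0.062,0],[0.001,0.001,0.088,0],[0.001,0.001,0.108,0],[0.001,0.001,0.118,0],[0.001,0.001,0.12,0]])

```text
time: 8.85
ee_pos: [0.5631, -0.1293, 0.1004]
ee_rot: [[-0.005, 0.994, 0.111], [-0.0, 0.111, -0.994], [-1.0, -0.005, -0.0]]
force: [-0.3, 0.8, -2.7]
gripper_width: 0.0191
```

```bash
cat >> h.py <<'E'
def hpitch(tag):
    # handle slope from wrist depth, + = lip down (rear up)
    im,w=pts(tag); o=readout.get_obs(); R=np.array(o['ee_rot']); p=np.array(o['ee_pos'])
    f=np.array([R[0,2],R[1,2],0]);f/=np.linalg.norm(f); s=np.array([-f[1],f[0],0])
    q=(w.reshape(-1,3)-p); q=q[np.isfinite(q).all(1)]
    a=np.stack([q@f,q@s,q[:,2]],1)
    a=a[(abs(a[:,1])<.007)&(a[:,0]>-.06)&(a[:,0]<-.013)&(a[:,2]<.06)&(a[:,2]>-.03)]
    if len(a)<10: print('none');return
    k=np.polyfit(a[:,0],a[:,2],1); print('handle pitch lip-down',np.degrees(-np.arctan(k[0])).round(1),'z at tcp',k[1].round(4),len(a),'range',a[:,0].min().round(3),a[:,0].max().round(3))
E
python3 - <<'E'
from h import *
hpitch('w4')
look('scene','s5'); look('wrist','w5'); brel(); hpitch('w5')
rows([bw(-.083,.100)],6.56)
im=cv2.imread(f'pics/s5.png'); cv2.imwrite(f'pics/s5c.png',cv2.resize(im[130:330,150:550],None,fx=2,fy=2))
E
```

```text
handle pitch lip-down 0.2 z at tcp 0.0029 2615 range -0.06 -0.014
slot rel x,y,z -0.0859 0.0001 0.1004
handle pitch lip-down -10.2 z at tcp 0.0069 2843 range -0.043 -0.013
t 8.95 pos [ 0.563  -0.1285  0.1004] yawY 6.42 x [-0.005 -0.    -1.   ] F [ 0.05 -0.35 -3.31] w 0.0189
[0.0008, -0.0003, 0.0059] -0.0011
```

View pics/s5c.png

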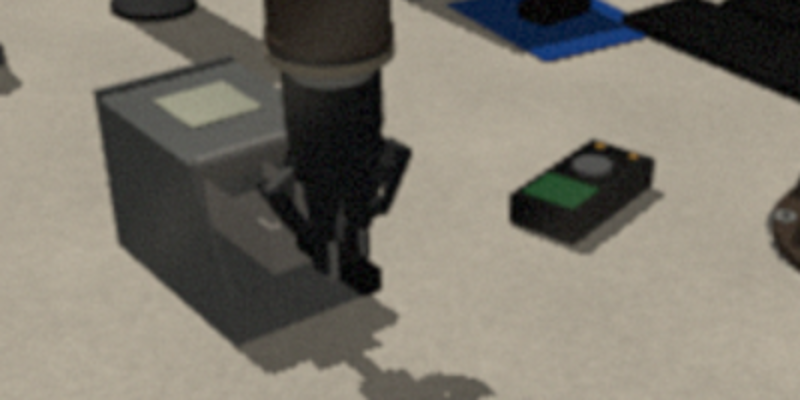

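```bash
python3 - <<'E'
from h import *
for t in ['w1','w4','w5']:
    im,w=pts(t); 
    P=np.load(f'pics/{t}.npz'); V=P['V']; 
    print(t,'cam',(-V[:3,:3].T@V[:3,3]).round(3))
    for v in (175,190,205,220,235,250,270,300): print(v,w[v,256].round(4))
E
```

```text
w1 cam [0.386 0.351 0.322]
175 [0.4031 0.2762 0.0409]
190 [0.4065 0.2623 0.0397]
205 [0.4097 0.2488 0.0407]
220 [0.4131 0.2345 0.041 ]
235 [0.4167 0.2195 0.0404]
250 [0.4226 0.1948 0.0221]
270 [0.4296 0.1653 0.0104]
300 [0.4375 0.1324 0.016 ]
w4 cam [0.547 0.009 0.226]
175 [ 0.5501 -0.0264  0.0967]
190 [ 0.5506 -0.0308  0.1027]
205 [ 0.5513 -0.0367  0.1034]
220 [ 0.552  -0.0427  0.1041]
235 [ 0.5527 -0.0495  0.1036]
250 [ 0.5534 -0.0557  0.1047]
270 [ 0.5545 -0.0653  0.1041]
300 [ 0.5562 -0.0806  0.1033]
w5 cam [ 0.554 -0.051  0.225]
175 [ 0.5572 -0.0864  0.0947]
190 [ 0.5577 -0.0902  0.1029]
205 [ 0.5583 -0.096   0.1037]
220 [ 0.5591 -0.1026  0.103 ]
235 [ 0.5598 -0.1094  0.1024]
250 [ 0.5605 -0.1155  0.1036]
270 [ 0.5616 -0.1249  0.1034]
300 [ 0.5633 -0.14    0.1028]
```

View pics/w5.png

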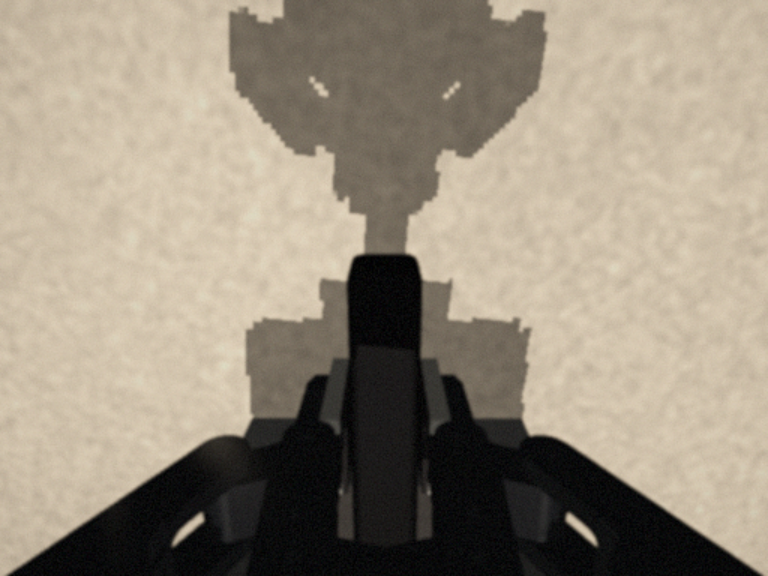

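Request:
send_rows(commands=[[0,0,0,0],[0,0,0.004,0],[-0.006,0,0.01,0],[-0.014,0,0.016,0],[-0.022,0,0.022,0],[-0.03,0,0.028,0],[-0.036,0,0.033,0],[-0.04,0,0.035,0]], newtons=20)

```text
time: 9.75
ee_pos: [0.5651, -0.1461, 0.1207]
ee_rot: [[-0.005, 0.994, 0.112], [-0.0, 0.112, -0.994], [-1.0, -0.005, -0.0]]
force: [-0.0, 3.5, -3.6]
gripper_width: 0.0187
```

```bash
cat >> h.py <<'E'
def hp2(tag):
    im,w=pts(tag)
    q=w[180:240,254:259].reshape(-1,3); o=readout.get_obs(); p=np.array(o['ee_pos']); 
    a=np.stack([(q-p)@BX,q[:,2]-p[2]],1); a=a[(a[:,0]>-.045)&(a[:,1]>-.02)]
    # drop end face: keep points from robust line
    l=cv2.fitLine(a.astype(np.float32),cv2.DIST_WELSCH,0.002,1e-4,1e-4).ravel()
    print('pitch lip-down deg',np.degrees(np.arctan2(-l[1],l[0])).round(1),'line z at tcp',(l[3]-l[2]*l[1]/l[0]).round(4), 'n',len(a)); 
    for v in (170,180,190,200,210,220,230): print(v,((w[v,256]-p)@BX).round(4),(w[v,256,2]-p[2]).round(4))
E
python3 - <<'E'
from h import *
look('scene','s6'); look('wrist','w6'); brel(); hp2('w6')
rows([bw(-.062,.131)],6.56)
im=cv2.imread(f'pics/s6.png'); cv2.imwrite(f'pics/s6c.png',cv2.resize(im[130:330,150:550],None,fx=2,fy=2))
E
```

```text
slot rel x,y,z -0.0682 0.0003 0.1207
pitch lip-down deg 7.3 line z at tcp 0.0034 n 299
170 -0.0452 -0.0042
180 -0.0437 0.0048
190 -0.0409 0.0087
200 -0.0369 0.0083
210 -0.0326 0.0075
220 -0.0281 0.0067
230 -0.0237 0.0063
t 9.85 pos [ 0.5652 -0.1461  0.1207] yawY 6.42 x [-0.004 -0.    -1.   ] F [-0.03  2.74 -3.95] w 0.0188
[-0.0207, -0.0006, 0.0125] -0.0012
```

View pics/s6c.png

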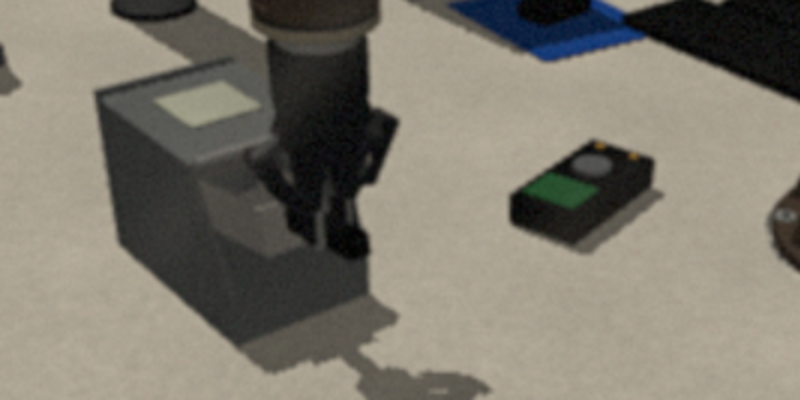

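The lip is against the flap stop and the scoop is pivoting in the pads, now about 8° lip-down at roughly 4 N. I continue.

Request:
send_rows(commands=[[-0.008,0,0.006,0],[-0.02,0,0.013,0],[-0.034,0,0.021,0],[-0.048,0,0.03,0],[-0.062,0,0.039,0],[-0.076,0,0.047,0],[-0.088,0,0.054,0],[-0.092,0,0.056,0]])

```text
time: 10.65
ee_pos: [0.5688, -0.1745, 0.1675]
ee_rot: [[-0.004, 0.994, 0.111], [-0.001, 0.111, -0.994], [-1.0, -0.004, 0.0]]
force: [-1.5, 1.4, -4.9]
gripper_width: 0.0191
```

```bash
python3 - <<'E'
from h import *
look('scene','s7'); look('wrist','w7'); brel(); hp2('w7')
rows([bw(-.038,.170)],6.56)
im=cv2.imread(f'pics/s7.png'); cv2.imwrite(f'pics/s7c.png',cv2.resize(im[130:330,150:550],None,fx=2,fy=2))
E
```

```text
slot rel x,y,z -0.0399 0.0006 0.167
pitch lip-down deg 17.8 line z at tcp 0.0084 n 278
170 -0.0483 0.0085
180 -0.0458 0.0129
190 -0.0438 0.0181
200 -0.0417 0.0223
210 -0.0383 0.0226
220 -0.0336 0.02
230 -0.0291 0.0183
t 10.75 pos [ 0.5687 -0.1743  0.167 ] yawY 6.41 x [-0.004 -0.001 -1.   ] F [ 0.95  0.9  -2.02] w 0.0191
[-0.006, -0.0012, 0.0037] -0.0013
```

View pics/s7c.png

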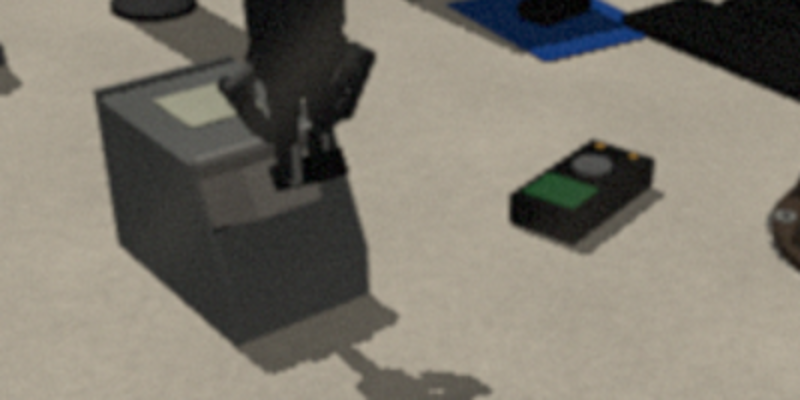

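View pics/w7.png

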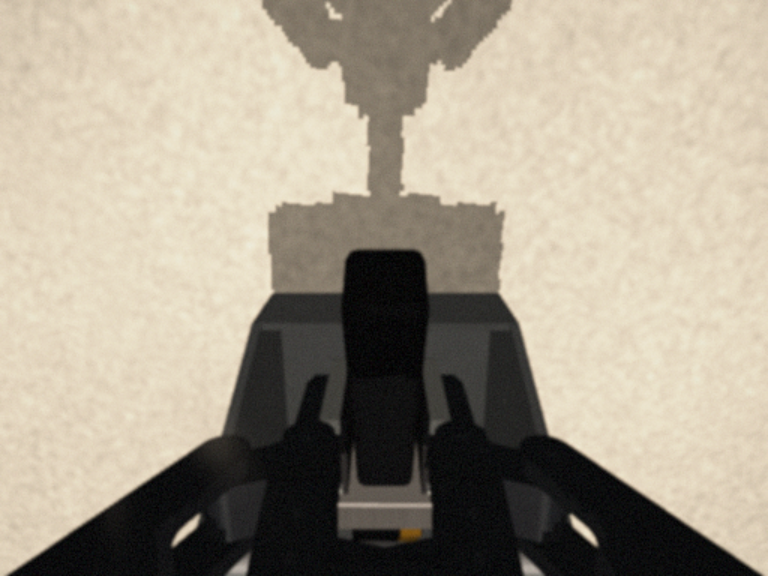

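```bash
python3 - <<'E'
from h import *
im,w=pts('w7'); p=np.array(readout.get_obs()['ee_pos'])
for v in range(320,372,4):
    print(v,[(((w[v,u]-p)@BX).round(3),(w[v,u,2]-p[2]).round(3),im[v,u].tolist()) for u in (245,258,274,282)])
E
```

```text
320 [(np.float64(0.041), np.float64(-0.021), [17, 19, 12]), (np.float64(0.042), np.float64(-0.021), [11, 13, 17]), (np.float64(0.046), np.float64(-0.027), [65, 67, 74]), (np.float64(0.008), np.float64(0.02), [42, 42, 45])]
324 [(np.float64(0.047), np.float64(-0.024), [64, 71, 74]), (np.float64(0.047), np.float64(-0.024), [68, 72, 77]), (np.float64(0.047), np.float64(-0.025), [80, 84, 94]), (np.float64(0.01), np.float64(0.02), [33, 34, 40])]
328 [(np.float64(0.048), np.float64(-0.023), [80, 85, 91]), (np.float64(0.049), np.float64(-0.023), [79, 86, 94]), (np.float64(0.049), np.float64(-0.024), [86, 92, 96]), (np.float64(0.012), np.float64(0.019), [52, 59, 61])]
332 [(np.float64(0.05), np.float64(-0.022), [83, 92, 96]), (np.float64(0.05), np.float64(-0.022), [79, 87, 93]), (np.float64(0.049), np.float64(-0.021), [78, 84, 93]), (np.float64(0.049), np.float64(-0.02), [79, 85, 93])]
336 [(np.float64(0.051), np.float64(-0.02), [149, 161, 175]), (np.float64(0.051), np.float64(-0.02), [138, 151, 163]), (np.float64(0.051), np.float64(-0.02), [152, 165, 174]), (np.float64(0.052), np.float64(-0
[... 1107 characters left out ...]
04), np.float64(-0.162), [55, 59, 57])]
360 [(np.float64(0.063), np.float64(-0.016), [29, 31, 34]), (np.float64(0.062), np.float64(-0.015), [32, 33, 35]), (np.float64(0.063), np.float64(-0.016), [18, 39, 59]), (np.float64(-0.009), np.float64(0.056), [22, 22, 21])]
364 [(np.float64(-0.009), np.float64(0.057), [13, 4, 4]), (np.float64(-0.009), np.float64(0.058), [31, 34, 32]), (np.float64(-0.008), np.float64(0.057), [14, 11, 9]), (np.float64(-0.009), np.float64(0.057), [9, 5, 6])]
368 [(np.float64(-0.009), np.float64(0.059), [9, 5, 10]), (np.float64(-0.01), np.float64(0.059), [9, 6, 9]), (np.float64(-0.008), np.float64(0.058), [11, 4, 11]), (np.float64(-0.01), np.float64(0.059), [13, 15, 14])]
```

Request:
send_rows(commands=[[-0.006,0,0.004,0],[-0.012,0,0.007,0],[-0.016,0,0.009,0],[-0.016,0,0.009,0],[-0.016,0,0.009,0],[-0.016,0,0.009,0]])

```text
time: 11.35
ee_pos: [0.5692, -0.1788, 0.1749]
ee_rot: [[-0.004, 0.994, 0.112], [-0.001, 0.112, -0.994], [-1.0, -0.004, 0.0]]
force: [-0.8, 1.4, -3.0]
gripper_width: 0.0191
```

```bash
python3 - <<'E'
from h import *
look('wrist','w8'); brel(); hp2('w8'); rows([bw(-.055,.180)])
im,w=pts('w8'); p=np.array(readout.get_obs()['ee_pos'])
for v in range(328,364,3):
    print(v,[(((w[v,u]-p)@BX).round(3),(w[v,u,2]).round(3),im[v,u].tolist()) for u in (245,258,274)])
E
```

```text
slot rel x,y,z -0.0353 0.0006 0.1749
pitch lip-down deg 10.4 line z at tcp 0.0146 n 267
170 -0.049 0.0096
180 -0.0465 0.0138
190 -0.0439 0.0171
200 -0.042 0.0221
210 -0.039 0.0233
220 -0.0349 0.0221
230 -0.0305 0.0204
t 11.4 pos [ 0.5692 -0.1788  0.1749] yawY 6.41 x [-0.004 -0.001 -1.   ] F [-0.08 -0.53 -2.84] w 0.0183
[-0.0102, -0.0013, -0.0393] 0
328 [(np.float64(0.049), np.float64(0.151), [93, 103, 108]), (np.float64(0.049), np.float64(0.151), [88, 97, 106]), (np.float64(0.049), np.float64(0.151), [95, 104, 115])]
331 [(np.float64(nan), np.float64(nan), [137, 149, 163]), (np.float64(0.113), np.float64(0.079), [135, 144, 157]), (np.float64(0.114), np.float64(0.078), [138, 152, 164])]
334 [(np.float64(0.119), np.float64(0.076), [84, 90, 95]), (np.float64(0.118), np.float64(0.076), [76, 88, 96]), (np.float64(0.118), np.float64(0.077), [84, 95, 103])]
337 [(np.float64(0.122), np.float64(0.076), [84, 92, 96]), (np.float64(0.123), np.float64(0.075), [81, 91, 97]), (np.float64(0.123), np.float64(0.074), [81, 89, 96])]
340 [(np.float64(0.178), np.float64(0.017), [58, 65, 69]), (np.float64
[... 589 characters left out ...]
 77, 84])]
352 [(np.float64(0.059), np.float64(0.157), [88, 92, 98]), (np.float64(0.058), np.float64(0.158), [93, 94, 103]), (np.float64(0.058), np.float64(0.158), [88, 94, 99])]
355 [(np.float64(0.058), np.float64(0.16), [130, 136, 142]), (np.float64(0.059), np.float64(0.159), [128, 136, 141]), (np.float64(0.059), np.float64(0.159), [129, 134, 143])]
358 [(np.float64(0.06), np.float64(0.16), [165, 172, 183]), (np.float64(0.061), np.float64(0.159), [163, 175, 182]), (np.float64(0.061), np.float64(0.159), [161, 171, 181])]
361 [(np.float64(0.062), np.float64(0.16), [172, 178, 191]), (np.float64(0.063), np.float64(0.159), [189, 199, 206]), (np.float64(-0.009), np.float64(0.231), [84, 91, 92])]
```

View pics/w8.png

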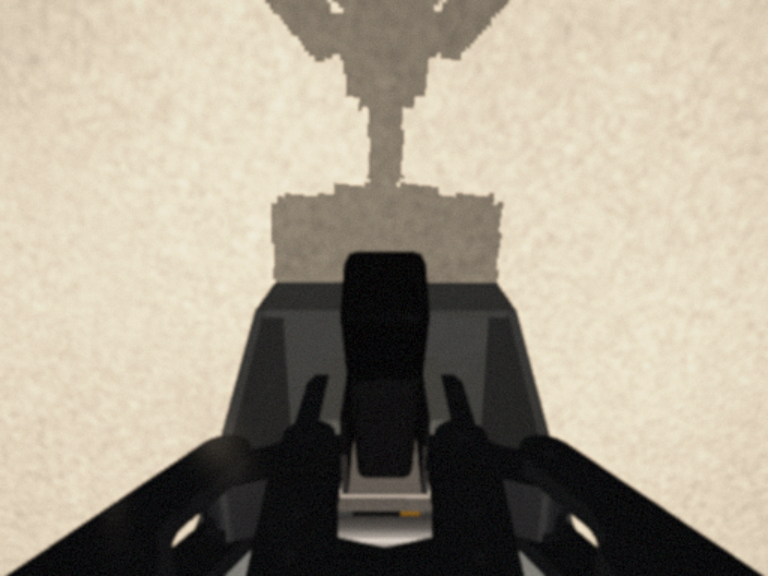

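Request:
send_rows(commands=[[0.0,0,-0.02,0],[-0.008,0,-0.045,0],[-0.016,0,-0.08,0],[-0.022,0,-0.12,0],[-0.024,0,-0.16,0],[-0.024,0,-0.2,0],[-0.024,0,-0.22,0],[-0.024,0,-0.23,0]], newtons=40)

```text
time: 12.2
ee_pos: [0.5564, -0.0629, 0.1873]
ee_rot: [[-0.003, 0.994, 0.113], [-0.001, 0.113, -0.994], [-1.0, -0.003, 0.0]]
force: [1.5, -0.4, -0.8]
gripper_width: 0.0187
```

```bash
python3 - <<'E'
from h import *
look('scene','s9'); brel(); rows([bw(-.23,.187)])
im=cv2.imread(f'pics/s9.png'); cv2.imwrite(f'pics/s9c.png',cv2.resize(im[130:330,150:550],None,fx=2,fy=2))
E
```

```text
slot rel x,y,z -0.1518 0.001 0.1872
t 12.25 pos [ 0.5563 -0.063   0.1872] yawY 6.49 x [-0.003 -0.001 -1.   ] F [-0.62  1.36 -1.93] w 0.0187
[0.0004, -0.0022, -0.1563] 0
```

View pics/s9c.png

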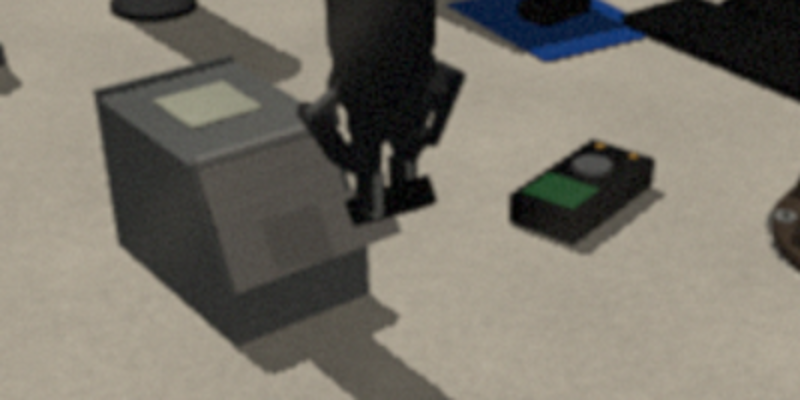

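```bash
python3 - <<'E'
from h import *
rows([(.535,.03,.2),(.46,.17,.2),(.4084,.2715,.2)],13.3)
E
```

```text
t 12.25 pos [ 0.5563 -0.063   0.1872] yawY 6.49 x [-0.003 -0.001 -1.   ] F [-0.62  1.36 -1.93] w 0.0187
[-0.0255, -0.0215, -0.1896] -0.0568
[-0.0252, -0.1389, -0.4847] -0.0568
[-0.0249, -0.2185, -0.6981] -0.0568
```

Request:
send_rows(commands=[[-0.01,0,-0.05,0],[-0.02,-0.01,-0.12,0],[-0.025,-0.022,-0.19,-0.01],[-0.025,-0.05,-0.26,-0.02],[-0.025,-0.08,-0.33,-0.03],[-0.025,-0.11,-0.41,-0.04],[-0.025,-0.135,-0.475,-0.05],[-0.025,-0.15,-0.51,-0.057]])

```text
time: 13.05
ee_pos: [0.4522, 0.1835, 0.2001]
ee_rot: [[-0.003, 0.973, 0.232], [-0.0, 0.232, -0.973], [-1.0, -0.003, -0.0]]
force: [-0.2, 0.2, -1.4]
gripper_width: 0.0191
```

```bash
python3 - <<'E'
from h import *
look('scene','s10');look('top','t10'); rows([(.4084,.2715,.2)],13.3)
im=cv2.imread('pics/t10.png'); cv2.imwrite('pics/t10c.png',cv2.resize(im[150:450,100:500],None,fx=2,fy=2))
im,w=pts('t10'); P=w.reshape(-1,3); P=P[np.isfinite(P).all(1)]
F=P[(abs((P-SLOT)@BY)<.055)&(P[:,2]>.06)&(P[:,2]<.14)&(abs((P-SLOT)@BX)<.05)]
s=(F-SLOT)@BX; 
for z in (.065,.085,.1,.12,.135):
    m=abs(F[:,2]-z)<.006; print(z,m.sum(),np.median(s[m]).round(4))
E
```

```text
t 13.15 pos [0.4523 0.1833 0.2001] yawY 13.47 x [-0.003 -0.    -1.   ] F [-0.37 -0.43 -1.08] w 0.019
[0.0004, -0.0443, -0.192] 0.0014
0.065 218 -0.017
0.085 258 -0.0078
0.1 262 -0.001
0.12 279 0.0084
0.135 264 0.0152
```

View pics/t10c.png

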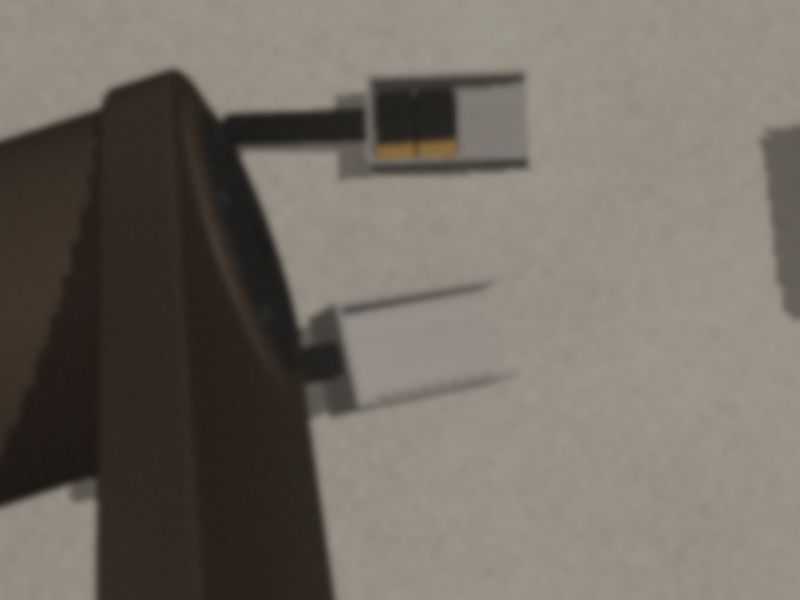

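View pics/s10.png

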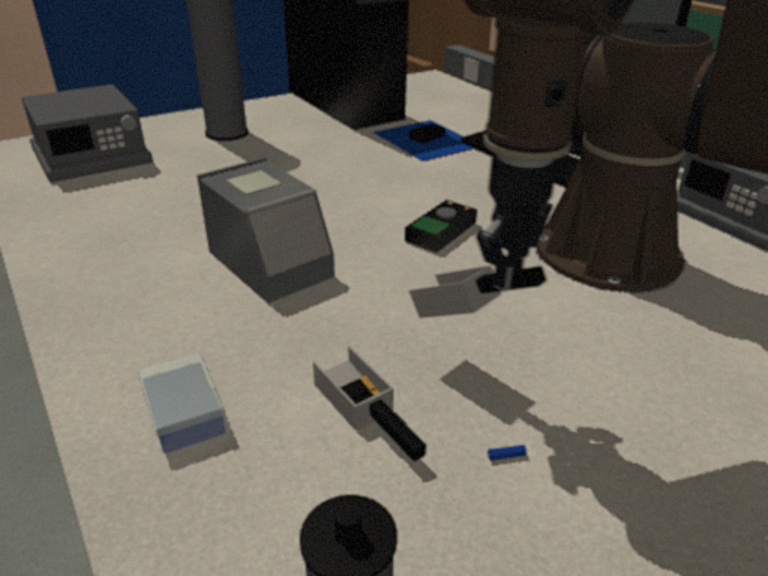

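Request:
send_rows(commands=[[0.02,-0.01,-0.02,0],[0.045,-0.02,-0.045,0],[0.075,-0.032,-0.07,0],[0.105,-0.042,-0.09,0],[0.13,-0.045,-0.098,0],[0.143,-0.045,-0.098,0],[0.144,-0.045,-0.098,0]], newtons=20)

```text
time: 13.85
ee_pos: [0.4186, 0.2251, 0.1273]
ee_rot: [[-0.005, 0.973, 0.232], [-0.001, 0.232, -0.973], [-1.0, -0.005, 0.0]]
force: [0.5, -0.2, -0.7]
gripper_width: 0.0191
```

```bash
python3 - <<'E'
from h import *
f=np.array([.2307,-.973,0])
o=readout.get_obs();p=np.array(o['ee_pos'])
rows([p-f*.003+[0,0,.118-p[2]],p-f*.030+[0,0,.083-p[2]],p-f*.047+[0,0,.037-p[2]]],13.3)
look('scene','s11')
im=cv2.imread(f'pics/s11.png'); cv2.imwrite(f'pics/s11c.png',cv2.resize(im[200:400,350:650],None,fx=2,fy=2))
E
```

```text
t 13.85 pos [0.4186 0.2251 0.1273] yawY 13.43 x [-0.005 -0.001 -1.   ] F [ 0.47 -0.24 -0.72] w 0.0191
[0.0186, 0.0001, -0.006] 0.0011
[0.0886, 0.0005, -0.06] 0.0011
[0.1806, 0.001, -0.094] 0.0011
```

View pics/s11c.png

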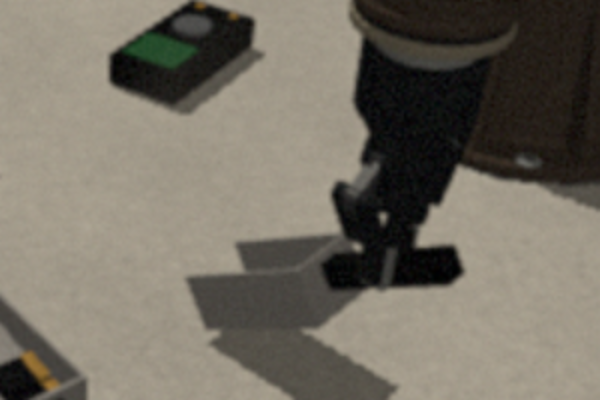

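Top and scene views show the scoop empty, the flap plane back where it was, and no cells on the bench. I now lower the scoop along the arc so the lip presses on the bench and it levels.

Request:
send_rows(commands=[[0.015,0,-0.006,0],[0.035,0,-0.022,0],[0.06,0,-0.041,0],[0.085,0,-0.058,0],[0.11,0,-0.072,0],[0.135,0,-0.083,0],[0.155,0,-0.09,0],[0.165,0,-0.093,0]])

```text
time: 14.7
ee_pos: [0.4074, 0.2706, 0.0441]
ee_rot: [[-0.005, 0.973, 0.233], [-0.001, 0.233, -0.973], [-1.0, -0.005, 0.0]]
force: [0.3, 1.3, 3.4]
gripper_width: 0.019
```

```bash
python3 - <<'E'
from h import *
rows([(.4084,.2715,.037)])
look('wrist','w12');look('scene','s12')
im,w=pts('w12'); 
for v in range(170,240,8): print(v,w[v,256].round(4))
im=cv2.imread(f'pics/s12.png'); cv2.imwrite(f'pics/s12c.png',cv2.resize(im[250:450,400:650],None,fx=2.4,fy=2.4))
E
```

```text
t 14.7 pos [0.4074 0.2706 0.0441] yawY 13.45 x [-0.005 -0.001 -1.   ] F [0.28 1.31 3.39] w 0.019
[0.0142, 0.0025, -0.0013] 0
170 [0.3955 0.3153 0.0428]
178 [0.396  0.3132 0.0467]
186 [0.3967 0.3101 0.0468]
194 [0.3976 0.3067 0.0461]
202 [0.3982 0.3039 0.0473]
210 [0.3991 0.3001 0.0457]
218 [0.3999 0.297  0.0464]
226 [0.4006 0.2939 0.047 ]
234 [0.4017 0.2895 0.0448]
```

View pics/s12c.png

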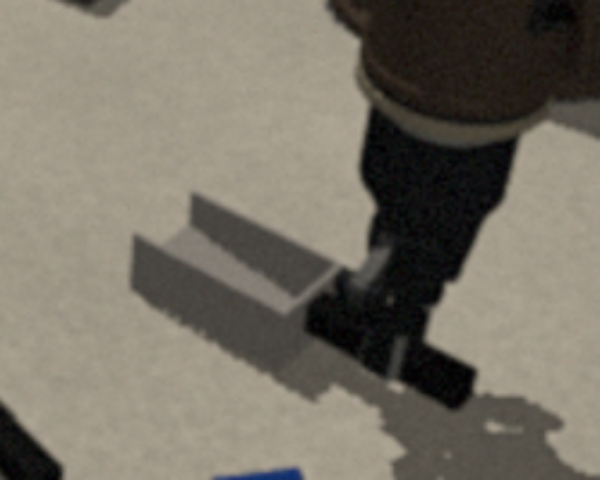

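Request:
send_rows(commands=[[0.004,0,-0.001,0],[0.008,0,-0.001,0],[0.012,0,-0.001,0],[0.014,0,-0.001,0],[0.014,0,-0.001,0]])

```text
time: 15.3
ee_pos: [0.4076, 0.2711, 0.038]
ee_rot: [[-0.004, 0.973, 0.232], [-0.001, 0.232, -0.973], [-1.0, -0.004, -0.0]]
force: [-2.0, 5.0, 12.3]
gripper_width: 0.0185
```

```bash
python3 - <<'E'
from h import *
rows([(.4084,.2715,.037)])
look('wrist','w13')
im,w=pts('w13'); 
for v in range(170,240,12): print(v,w[v,256].round(4))
E
```

```text
t 15.3 pos [0.4076 0.2711 0.038 ] yawY 13.42 x [-0.004 -0.001 -1.   ] F [-1.99  5.02 12.31] w 0.0185
[0.0019, 0.0018, -0.0003] 0
170 [0.3957 0.3158 0.0366]
182 [0.3967 0.3117 0.0388]
194 [0.3979 0.3068 0.0385]
206 [0.399  0.3022 0.0392]
218 [0.4002 0.2972 0.0393]
230 [0.4014 0.2921 0.0394]
```

Request:
send_rows(commands=[[-0.002,0,0,0],[-0.002,0,0,0],[-0.002,0,0,0],[-0.002,0,0,0],[-0.002,0,0,0],[-0.002,0,0,0],[-0.002,0,0,0],[-0.002,0,0,0]], fingers=1)

```text
time: 16.15
ee_pos: [0.4076, 0.2711, 0.039]
ee_rot: [[-0.004, 0.973, 0.232], [-0.001, 0.232, -0.973], [-1.0, -0.004, -0.0]]
force: [0.4, -0.3, 0.5]
gripper_width: 0.0854
```

Request:
send_rows(commands=[[-0.03,0,0,0],[-0.08,0,0,0],[-0.15,0,0,0],[-0.24,0,0,0],[-0.33,0,0,0],[-0.4,0,0,0],[-0.42,0,0,0]])

```text
time: 16.85
ee_pos: [0.4098, 0.272, 0.2527]
ee_rot: [[0.001, 0.973, 0.232], [0.002, 0.232, -0.973], [-1.0, 0.001, -0.002]]
force: [-0.4, -0.5, -1.2]
gripper_width: 0.0853
```

```bash
python3 - <<'E'
from h import *
rows([(.5,-.1,.25)])
look('scene','s14');look('top','t14');look('wrist','w14')
E
```

```text
t 16.85 pos [0.4098 0.272  0.2527] yawY 13.42 x [ 0.001  0.002 -1.   ] F [-0.42 -0.52 -1.19] w 0.0853
[0.004, 0.0028, 0.7657] 0
```

View pics/s14.png

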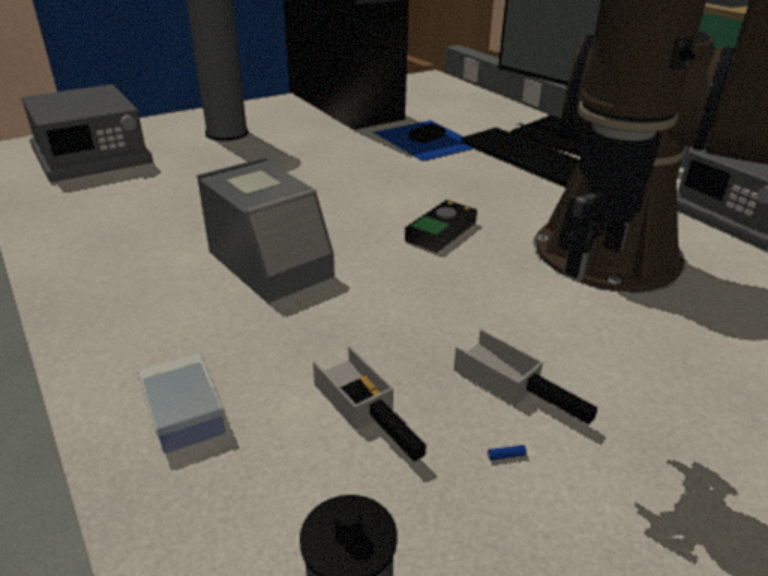

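View pics/w14.png

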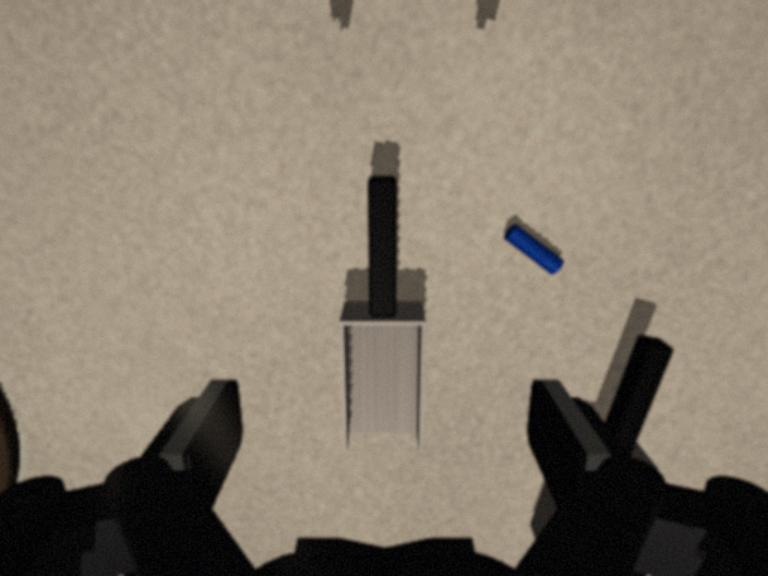

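```bash
python3 -c "
from rig import ticket; print(ticket.close_job())"
```

```text
the job is handed in; nothing more can be done
None
```

I emptied both round cells into the battery box, let the flap shut, set the empty scoop back down upright where it started, and handed the job in at about 17 s. The moves cannot tilt the gripper, so I opened the flap with the lip until it reached its stop. I then raised the handle so the scoop pivoted in lightly closed jaws to about 33° lip-down.

**Last checks:**
- **Scoop:** it is empty, stands level with the handle top 39 mm above the bench, and has been released.
- **Flap:** in the top view taken after I drew the scoop out, the front plane was within about 1 mm of its measured shut position, and the last scene picture shows it shut.
- **Cells:** I saw one cell on the box floor. I never saw the second inside the box; I infer it is there because the scoop is empty and no round cell shows on the bench in the last scene and wrist pictures.
- **Spare scoop:** it is where it was, still holding its block batteries.
- **Forces:** the largest wrist reading I took was about 13 N, while pressing the scoop flat on the bench.

The automatic handle-slope fit read too low (10–18°) because it included the handle's end face. I took the 33° from the rear wall's position and the flap geometry instead.

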